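# Put the brass test weights away in their blocks

## Task

Put the three brass test weights away, one after another from the largest to the smallest: each goes upright into the round recess of its own wooden block, the largest weight in the largest block, the middle one in the middle block and the smallest in the smallest block. Leave the steel cap and the brass valve standing where they are.

Things in the scene. Friction and masses are not known exactly. Their poses are not given: they have to be found in the camera images.
- weight_large: Plain brass laboratory test weight, the largest of three: an upright round body with a knob on a waist at its top; 38 mm in diameter, 52 mm high, about 200 g. Its straight cylindrical side reaches from the foot to about 31 mm up; grip it there. Origin: centre of the underside; z points up through the knob.
- weight_medium: Plain brass laboratory test weight, the middle-sized of three: an upright round body with a knob on a waist at its top; 30 mm in diameter, 40 mm high, about 100 g. Its straight cylindrical side reaches from the foot to about 24 mm up; grip it there. Origin: centre of the underside; z points up through the knob.
- weight_small: Plain brass laboratory test weight, the smallest of three: an upright round body with a knob on a waist at its top; 24 mm in diameter, 32 mm high, about 50 g. Its straight cylindrical side reaches from the foot to about 19 mm up; grip it there. Origin: centre of the underside; z points up through the knob.
- block_large: Dark wooden block fixed to the worktop, 78 x 78 mm square and 11 mm high, with one round recess 58 mm in diameter in the middle of its top; the recess is 6 mm deep, so its floor lies 5 mm above the worktop. The largest of the three blocks; home of the largest brass weight. Origin: centre of the underside, straight below the recess; z up, x and y along its sides. A tall grey vacuum vessel stands 10 to 15 cm behind the blocks: keep the wrist clear of it.
- block_medium: Dark wooden block fixed to the worktop, 66 x 66 mm square and 11 mm high, with one round recess 48 mm in diameter in the middle of its top; the recess is 6 mm deep, so its floor lies 5 mm above the worktop. The middle-sized of the three blocks; home of the middle-sized brass weight. Origin: centre of the underside, straight below the recess; z up, x and y along its sides. A tall grey vacuum vessel stands 10 to 15 cm behind the blocks: keep the wrist clear of it.
- block_small: Dark wooden block fixed to the worktop, 56 x 56 mm square and 11 mm high, with one round recess 40 mm in diameter in the middle of its top; the recess is 6 mm deep, so its floor lies 5 mm above the worktop. The smallest of the three blocks; home of the smallest brass weight. Origin: centre of the underside, straight below the recess; z up, x and y along its sides. A tall grey vacuum vessel stands 10 to 15 cm behind the blocks: keep the wrist clear of it.
- steel_cap: Turned grey steel end cap, 44 mm in diameter and 32 mm high, with a narrower step on top. Loose bystander, to be left standing where it is. Origin: centre of the underside; z up.
- brass_valve: Small brass needle valve with a lobed handwheel on top, 29 x 50 x 48 mm, long along its y axis. Loose bystander, to be left standing where it is. Origin: centre of the underside; z up.
There are look-alikes about, which are no part of the job. What is shaped like the weight_small but orange is not meant.

How it is judged:
By the outcome, as a careful person would: the job done as asked, in the order asked, and still so for the second after the job is handed in, with the robot touching nothing.
It also fails if it takes over 80 s, if anything falls off the work surface, if the arm or the gripper's body presses on something with over 40 N, if the wrist force passes 120 N, or if a joint passes its speed limit or range.

## Robot

A 7-joint arm with a two-finger parallel gripper is mounted at the origin on a cart in front of the work surface, level with it; the furniture and walls round the work are solid. World frame = base frame: x ahead of the robot, y to its left, z up, the work surface at z = 0. Lengths are in mm, angles in rad, forces in N, time in s.
With the tool pointing down it reaches from about 425 to 825 mm from the base axis. Payload 3.6 kg.
Tool frame: the origin (TCP) lies on the centre line of the jaws, within the pads' length; the fingertips stand 19 mm ahead of it and the grasp point (between the pads) is the TCP (arm.nose_length is the z of the fingertips in the tool frame, in mm); z points along the fingers, y is the line along which they close (so a half turn about z gives the same grasp; the last joint's range is limited). The gripper opens to 93 mm and grips with 3 to 60 N. Pads are 15 mm wide; open, the fingers measure 128 mm over their backs; the gripper's body (75 mm by 188 mm) begins 65 mm behind the grasp point.
Start: joints at [1.139, 0.615, -0.013, 1.423, 0.008, 1.103, -0.04], TCP at [256.001, -597.434, 237.64] pointing down, gripper open.
Joint ranges: [-3.12, 3.12], [-0.3, 2.06], [-1.34, 1.32], [0.26, 2.42], [-1.36, 4.5], [0.01, 1.98], [-2.84, 2.84]. Speed limits (rad/s): [2.79, 2.79, 3.14, 3.14, 3.14, 3.14, 3.14].

## Interface

Orientations are given as a rotation vector (axis times angle).
In Python, from cell import arm, snapshot, calibration, search_frame, regions_of, mark_of gives the robot as it stands.
- The arm moves only by the tool jog_arm, never from a script. Its argument "commands" is a list of rows, each an object with "jaw": the opening, from 0 (shut) to 1 (fully open); "translation": the shift along the tool's x, y, z in m, a list of three; "turn": the turn about the tool's z in rad. A call has 1 to 5 rows; each row shifts and turns the commanded pose from where the row before left it, along the tool's axes as they then stand; what a row does not reach is not made up. A row lasts 1/8 s, in which the tool goes at most 62.5 mm and 10.7 degrees, less where a joint would pass 70% of its speed; a pose out of reach is approached as far as the arm can. A call is refused whole if a number of a shift passes 0.0625 or a number of a turn 0.188, either way. A call with a gripper value outside its range is refused whole. The fingers move at their own pace and stop on an object; "force" is the grip in N (left out, the last holds). Time passes only in rows, so rows that do not move let the fingers close. It gives the time, the measured TCP pose, the force, the opening and the grip force at its end, in the units of the state.
- arm.read_state(): the state, without advancing time (a new reading comes with each control period).
- snapshot(name): name is "side" or "top"; returns (picture, depth): 384x512x3 uint8, red, green, blue; 384x512 float32, mm along the optical axis (not along the pixel's ray), 0 where there is no reading.
- calibration(name): a dict with "camera_matrix" (3x3 intrinsics, pixels), "distortion" ([k1, k2, p1, p2, k3] as OpenCV has them; the pictures are not rectified), "extrinsics" (4x4, takes a point from camera to world coordinates). Camera axes: x right, y up, looking along -z (the intrinsics and any distortion apply to the point x, -y, -z); pixel columns grow to the right and rows downward; lengths in mm; the calibration is good to about 2 mm. A picture is of the moment at which its call begins. calibration takes no time and is no camera call.
- arm.finish_job(): hands the job in; it is judged then, once.
Trained networks look in the newest picture that a camera, given by its name, has taken for a name from the list of things; names that differ only in an ending like _2 or _b are one class to them, and where a whole thing is asked for, a point or a joint stands for the part that bears it (a point fixed in the world has none). Each returns a list of dicts, best first, with "score" (0 to 1); they miss things now and then, are a little off and sometimes report something else, mostly with a low value. They report only what shows in the picture. A call takes as long as a camera call. They do not tell look-alikes from the thing itself.
- search_frame(camera, query): "position" ([x, y, z] in mm, in world coordinates, good to about 4 mm: the middle of the surface that is visible of it).
- regions_of(camera, query): "mask" (384x512 bool, what is visible of it).
- mark_of(camera, query): "position" ([x, y, z] in mm, in world coordinates, good to about 4 mm: a listed point, or the origin of a listed thing).
The state is a dict: "clock": time; "joints": joint angles; "dq": joint speeds; "joint_efforts": joint torques, N m; "tcp_pos": TCP position; "ee_rot": TCP orientation; "ft_force": force on the tool from outside, world axes, zero at the start; "ft_torque": the same for the moment, N m; "gripper_width": opening from 0.0 (shut) to 1.0 (fully open); "finger_force": force on a finger pad.
Only numpy, scipy, OpenCV 4.12 (cv2) and the standard library are available. Lean on these libraries where they do the work, as an engineer would, in place of code of your own. Each camera call takes 0.05 s, during which the arm holds its last target. There are 200 camera calls.

## Working session

There is one attempt and no reset: what is moved stays moved. The work goes in short steps, Python scripts to look and compute and a tool call to move; the robot and the scene stay as the last step left them, time stands still between calls to the robot, and variables do not carry over. Pictures are saved under pics/ and viewed, at most 14 in all, crops included, and the job is handed in when it is done.

Besides the shell and the picture viewer there is one more tool, called after "Call:" as name(argument=value, ...) on one line, values as JSON. jog_arm: Moves the arm, as the interface text tells. Its arguments: {"type":"object","properties":{"commands":{"type":"array"},"force":{"type":"number"}},"required":["commands"]}

```bash
mkdir -p pics; cat > h.py <<'E'
import numpy as np, cv2
from cell import arm, snapshot, calibration, search_frame, regions_of, mark_of
def world(cam,depth,px):  # px Nx2 (col,row)
    c=calibration(cam); px=np.asarray(px,float).reshape(-1,2)
    u=cv2.undistortPoints(px[:,None],np.array(c["camera_matrix"]),np.array(c["distortion"]))[:,0]
    d=depth[px[:,1].astype(int),px[:,0].astype(int)]
    P=np.c_[u[:,0]*d,-u[:,1]*d,-d,np.ones(len(d))]
    return (P@np.array(c["extrinsics"]).T)[:,:3]
E
python3 - <<'E'
from h import *
for c in("top","side"):
    p,d=snapshot(c); cv2.imwrite(f"pics/{c}0.png",p[:,:,::-1]); np.save(f"{c}d.npy",d)
    print(c,np.array(calibration(c)["extrinsics"])[:3,3])
    for q in "weight_large weight_medium weight_small block_large block_medium block_small steel_cap brass_valve".split():
        print(q,[(round(r["score"],2),np.round(r["position"]).tolist()) for r in mark_of(c,q)][:4])
s=arm.read_state();print(s)
E
```

```text
top [ 403.70233401 -237.42826457  907.34609347]
weight_large [(0.85, [430.0, -273.0, -1.0]), (0.16, [440.0, -83.0, 2.0])]
weight_medium []
weight_small [(0.55, [383.0, -83.0, -2.0]), (0.52, [441.0, -83.0, 2.0])]
block_large [(0.65, [528.0, -157.0, -2.0]), (0.33, [429.0, -374.0, -3.0])]
block_medium [(0.58, [538.0, -390.0, 1.0]), (0.48, [429.0, -376.0, -5.0])]
block_small [(0.57, [541.0, -268.0, -3.0])]
steel_cap [(0.88, [426.0, -375.0, -2.0])]
brass_valve [(0.51, [346.0, -311.0, -1.0])]
side [180.64861699 523.19721397 346.13690796]
weight_large [(0.67, [434.0, -273.0, -1.0])]
weight_medium [(0.76, [438.0, -184.0, 0.0])]
weight_small [(0.76, [444.0, -82.0, -4.0]), (0.71, [383.0, -86.0, -0.0]), (0.16, [440.0, -185.0, -1.0])]
block_large [(0.78, [525.0, -158.0, -1.0])]
block_medium [(0.56, [540.0, -386.0, 1.0])]
block_small [(0.83, [543.0, -266.0, -0.0])]
steel_cap [(0.58, [430.0, -374.0, -3.0])]
brass_valve [(0.69, [350.0, -311.0, -4.0]), (0.39, [439.0, -189.0, -2.0])]
{'clock': 0.9, 'joints': array([ 1.13949398,  0.614892  , -0.01259752,  1.42339221,  0.00810235,
        1.1034239 , -0.04039793]), 'dq': array([ 0.00066844, -0.00057032,  0.0022874 , -0.00157501, -0.00163433,
       -0.00047041, -0.00060301]), 'joint_efforts': array([-3.33146108e-04, -4.58816421e+01,  2.08685724e-01, -1.66035533e+01,
       -6.11410174e-02,  1.31793413e-02,  4.92366587e-05]), 'tcp_pos': array([ 256.00107052, -597.42978672,  237.64800899]), 'ee_rot': array([-3.07737921e+00, -6.31581867e-01, -2.71578794e-05]), 'ft_force': array([-0.00832823,  0.24278662, -0.34693253]), 'ft_torque': array([-0.02815399,  0.02369222, -0.03214067]), 'finger_force': 0.0, 'gripper_width': 0.997499906936084}
```

View pics/top0.png

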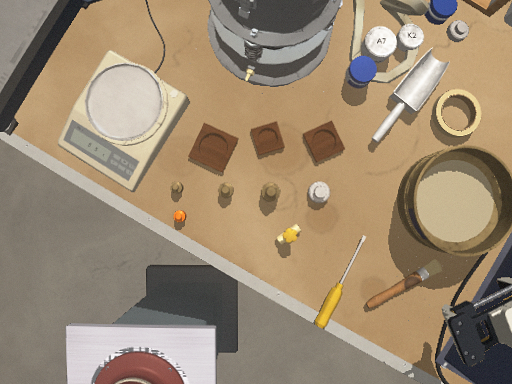

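View pics/side0.png

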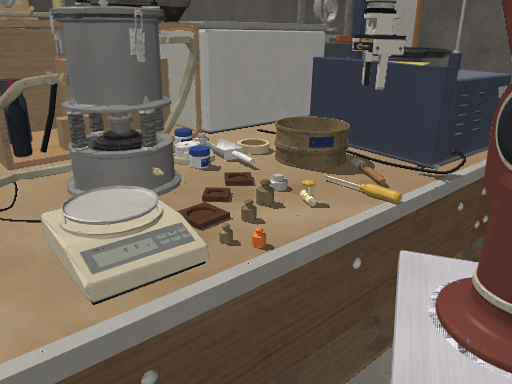

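The top picture shows the brass weights at (270,191) large, (226,190) medium and (176,187) small. The orange look-alike is at (180,215). The blocks are at (213,148) large, (323,142) medium and (267,139) small, the cap at (318,192) and the valve at (289,235). Candidates for weight_small are (176,187) brass and (180,215) orange, plus a grey knob at (458,30); I choose (176,187). In the side view it is at (226,235), with the orange one at (259,239).

```bash
python3 - <<'E'
from h import *
p=cv2.imread("pics/side0.png"); cv2.imwrite("pics/crop1.png",cv2.resize(p[165:255,170:330],None,fx=5,fy=5,interpolation=cv2.INTER_CUBIC))
W={}
for c in("top","side"):
    d=np.load(c+"d.npy"); v,u=np.nonzero(d>0); W[c]=world(c,d,np.c_[u,v])
T=W["top"]
for n,x,y,h,b in[("L",432,-273,52,31),("M",438,-184,40,24),("S",442,-83,32,19),("O",383,-84,32,19)]:
    for c in W:
        A=W[c]; A=A[np.hypot(A[:,0]-x,A[:,1]-y)<25]; K=A[A[:,2]>h-9]
        B=A[(A[:,2]>6)]
        print(n,c,len(K),A[:,2].max().round(1),"knob",K[:,:2].mean(0).round(1),"ext",B[:,:2].min(0).round(1),B[:,:2].max(0).round(1))
for n,x,y,s in[("bL",527,-157,78),("bM",539,-388,66),("bS",542,-267,56)]:
    A=T[np.hypot(T[:,0]-x,T[:,1]-y)<60]; 
    B=A[(A[:,2]>8)&(A[:,2]<16)]; r=cv2.minAreaRect(B[:,:2].astype(np.float32)); print(n,len(B),r, "floor",np.median(A[:,2]))
for n,m in[("vessel",(T[:,0]>600)&(T[:,1]<-120)&(T[:,1]>-420)&(T[:,2]>30)),("balance",(T[:,1]>-110)&(T[:,0]<800)&(T[:,0]>380)&(T[:,2]>20))]:
    B=T[m]; print(n,B.min(0).round(),B.max(0).round())
    for x0 in range(400,760,40):
        C=B[(B[:,0]>=x0)&(B[:,0]<x0+40)]
        if len(C): print(x0,C[:,1:].min(0).round(),C[:,1:].max(0).round())
E
```

```text
L top 103 53.6 knob [ 433.5 -274.6] ext [ 416.1 -292. ] [ 452.3 -255.9]
L side 59 53.1 knob [ 431.6 -268.6] ext [ 413.8 -290.3] [ 451.6 -251.8]
M top 64 42.4 knob [ 437.6 -184.5] ext [ 424.3 -199.2] [ 452.6 -171.3]
M side 51 41.3 knob [ 436.  -179.4] ext [ 421.6 -193.8] [ 450.5 -166.7]
S top 41 36.1 knob [443.6 -83.7] ext [432.6 -94.7] [455.2 -71. ]
S side 47 33.5 knob [441.6 -79.2] ext [430.2 -90.1] [453.4 -68.6]
O top 41 33.8 knob [384.4 -89.9] ext [ 373.8 -101.4] [396.1 -77.3]
O side 50 33.2 knob [382.9 -85.7] ext [371.5 -98.9] [394.5 -74.3]
bL 688 ((526.370361328125, -157.5706787109375), (78.25566864013672, 78.291259765625), 65.01899719238281) floor 2.4853351588920987
bM 512 ((538.0853271484375, -386.6204833984375), (66.09223175048828, 64.95875549316406), 25.74443244934082) floor 0.259963919948234
bS 375 ((540.8516235351562, -254.17918395996094), (56.197261810302734, 89.00447845458984), 17.711027145385742) floor -0.35747294828058784
vessel [ 651. -391.   30.] [ 782. -160.  343.]
640 [-325.   30.] [-224.  343.]
680 [-373.   30.] [-179.  340.]
720 [-391.   30.] [-162.  258.]
balance [ 380. -109.   20.] [800. 284. 146.]
400 [-90.  20.] [14. 38.]
440 [-94.  20.] [81. 53.]
480 [-50.  20.] [142.  65.]
520 [-74.  20.] [284.  88.]
560 [-99.  20.] [283. 118.]
600 [-109.   20.] [259. 144.]
640 [-79.  21.] [236. 145.]
680 [-42.  20.] [239. 144.]
720 [140.  23.] [241. 146.]
```

View pics/crop1.png

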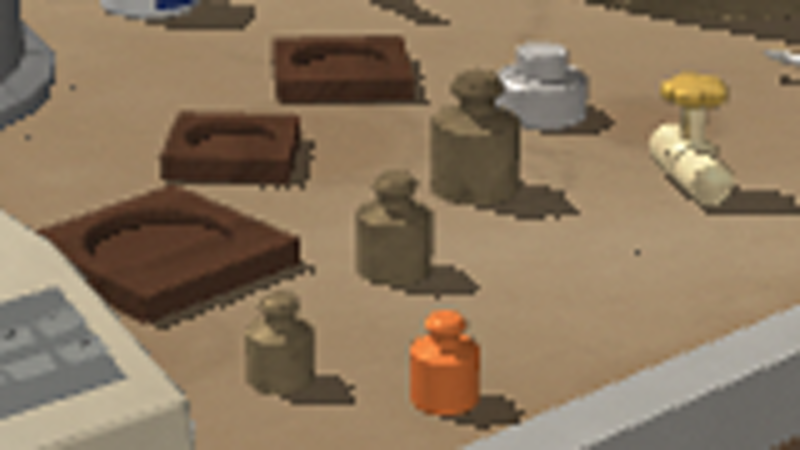

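The crop shows the brass small weight at crop (280,345), next to the orange one at (445,365), and confirms the choice. First I turn the tool so that its x points along world x.

Call:
jog_arm(commands=[{"jaw": 0.65,"translation": [0,0,0],"turn": 0.135},{"jaw": 0.65,"translation": [0,0,0],"turn": 0.135},{"jaw": 0.65,"translation": [0,0,0],"turn": 0.135},{"jaw": 0.65,"translation": [0,0,0],"turn": 0}])

```text
clock: 1.4
tcp_pos: [256.2, -597.3, 237.6]
ee_rot: [-3.142, -0.003, 0.001]
ft_force: [-0.4, -0.9, -0.8]
gripper_width: 0.659
finger_force: 0.0
```

```bash
python3 - <<'E'
from h import *
d=np.load("topd.npy"); v,u=np.nonzero(d>0); T=world("top",d,np.c_[u,v])
A=T[np.hypot(T[:,0]-542,T[:,1]+267)<42]; B=A[(A[:,2]>8)&(A[:,2]<16)]; print(len(B),cv2.minAreaRect(B[:,:2].astype(np.float32)))
for x0 in range(400,640,30):
    for y0 in(-120,-90,-60,-30,0):
        m=(T[:,0]>=x0)&(T[:,0]<x0+30)&(T[:,1]>=y0)&(T[:,1]<y0+30)
        print(int(T[m,2].max()) if m.any() else None,end=" ")
    print(x0)
print(arm.read_state())
E
```

```text
372 ((545.84423828125, -269.92706298828125), (56.20065689086914, 55.91756820678711), 17.342981338500977)
3 2 2 3 3 400
23 36 2 47 45 430
2 2 51 57 54 460
12 3 64 64 61 490
12 63 87 86 87 520
2 86 87 83 83 550
65 88 84 82 82 580
69 88 88 82 83 610
{'clock': 1.4, 'joints': array([ 1.07775709,  0.61611716,  0.09564179,  1.42574852, -0.06154747,
        1.10278599, -0.38543216]), 'dq': array([ 0.01051316, -0.00114757, -0.01569268,  0.00184396,  0.00669685,
       -0.00072572,  0.03007862]), 'joint_efforts': array([-5.30592666e-02, -4.58138216e+01,  1.47898100e+00, -1.66083795e+01,
       -9.25360993e-02, -2.12962471e-02, -1.98192000e-01]), 'tcp_pos': array([ 256.1727674 , -597.34439009,  237.60661603]), 'ee_rot': array([-3.14158320e+00, -2.62535455e-03,  5.03916489e-04]), 'ft_force': array([-0.36404871, -0.9250319 , -0.79821134]), 'ft_torque': array([ 0.02787641, -0.03209722, -0.02376319]), 'finger_force': 0.0, 'gripper_width': 0.6591674801862344}
```

Call:
jog_arm(commands=[{"jaw": 0.65,"translation": [0.03,-0.054,0],"turn": 0},{"jaw": 0.65,"translation": [0.03,-0.054,0],"turn": 0},{"jaw": 0.65,"translation": [0.03,-0.054,0],"turn": 0},{"jaw": 0.65,"translation": [0.03,-0.054,0],"turn": 0},{"jaw": 0.65,"translation": [0.03,-0.054,0],"turn": 0}])

```text
clock: 2.02
tcp_pos: [407.0, -325.7, 238.0]
ee_rot: [3.141, 0.004, 0.002]
ft_force: [0.8, -0.3, 0.1]
gripper_width: 0.648
finger_force: 0.0
```

Call:
jog_arm(commands=[{"jaw": 0.65,"translation": [0.0272,-0.054,0],"turn": 0},{"jaw": 0.65,"translation": [0,0,0.04],"turn": 0},{"jaw": 0.65,"translation": [0,0,0.04],"turn": 0},{"jaw": 0.65,"translation": [0,0,0.02],"turn": 0},{"jaw": 0.65,"translation": [0,0,0],"turn": 0}])

```text
clock: 2.65
tcp_pos: [432.5, -272.9, 136.5]
ee_rot: [-3.14, -0.003, 0.004]
ft_force: [-0.2, 0.4, 0.2]
gripper_width: 0.651
finger_force: 0.0
```

Call:
jog_arm(commands=[{"jaw": 0.65,"translation": [0.001,0,0.04],"turn": 0},{"jaw": 0.65,"translation": [0,0,0.03],"turn": 0},{"jaw": 0.65,"translation": [0,0,0.02],"turn": 0},{"jaw": 0.65,"translation": [0,0,0.013],"turn": 0},{"jaw": 0.65,"translation": [0,0,0],"turn": 0}])

```text
clock: 3.28
tcp_pos: [434.5, -273.6, 34.8]
ee_rot: [-3.142, -0.0, -0.0]
ft_force: [0.1, 0.4, -0.2]
gripper_width: 0.651
finger_force: 0.0
```

Call:
jog_arm(commands=[{"jaw": 0.3,"translation": [0,0,0],"turn": 0},{"jaw": 0.3,"translation": [0,0,0],"turn": 0},{"jaw": 0.3,"translation": [0,0,0],"turn": 0},{"jaw": 0.3,"translation": [0,0,0],"turn": 0},{"jaw": 0.3,"translation": [0,0,0],"turn": 0}], force=25)

```text
clock: 3.9
tcp_pos: [434.7, -273.5, 35.3]
ee_rot: [3.141, 0.0, 0.002]
ft_force: [-0.3, 1.7, 5.9]
gripper_width: 0.402
finger_force: 25.0
```

Call:
jog_arm(commands=[{"jaw": 0.3,"translation": [0,0,-0.02],"turn": 0},{"jaw": 0.3,"translation": [0,0,-0.03],"turn": 0},{"jaw": 0.3,"translation": [0,0,-0.04],"turn": 0},{"jaw": 0.3,"translation": [0,0,0],"turn": 0}])

```text
clock: 4.4
tcp_pos: [435.6, -274.4, 126.7]
ee_rot: [3.139, -0.0, 0.008]
ft_force: [0.3, -0.1, -1.4]
gripper_width: 0.4
finger_force: 25.0
```

Call:
jog_arm(commands=[{"jaw": 0.3,"translation": [0.02,-0.025,0],"turn": 0},{"jaw": 0.3,"translation": [0.026,-0.033,0],"turn": 0},{"jaw": 0.3,"translation": [0.026,-0.033,0],"turn": 0},{"jaw": 0.3,"translation": [0.02,-0.025,0],"turn": 0},{"jaw": 0.3,"translation": [0,0,0],"turn": 0}])

```text
clock: 5.03
tcp_pos: [527.0, -153.5, 122.7]
ee_rot: [-3.139, -0.01, 0.003]
ft_force: [0.5, -1.0, -2.2]
gripper_width: 0.397
finger_force: 25.0
```

```bash
python3 - <<'E'
from h import *
p,d=snapshot("side"); cv2.imwrite("pics/s1.png",cv2.resize(p[100:290,60:320],None,fx=3,fy=3)[:,:,::-1]);print(arm.read_state())
E
```

```text
{'clock': 5.075, 'joints': array([ 0.20402527,  0.60270718,  0.06872549,  1.84976529, -0.06119883,
        0.6948853 , -1.26016564]), 'dq': array([ 0.03832706, -0.01346018,  0.04423594,  0.01413398,  0.01152734,
        0.00642895,  0.00156177]), 'joint_efforts': array([-1.51687033e+00, -4.17939699e+01,  2.19158814e-01, -1.28546539e+01,
       -1.52247828e-01, -1.24345603e-01, -1.28135367e-02]), 'tcp_pos': array([ 525.49889877, -155.97550186,  122.82398741]), 'ee_rot': array([-3.14039098, -0.00436806,  0.0055734 ]), 'ft_force': array([ 0.04987518, -0.03937946, -2.39692883]), 'ft_torque': array([-0.00959193,  0.05115734, -0.01730025]), 'finger_force': 24.99787857203046, 'gripper_width': 0.39968949763475164}
```

View pics/s1.png

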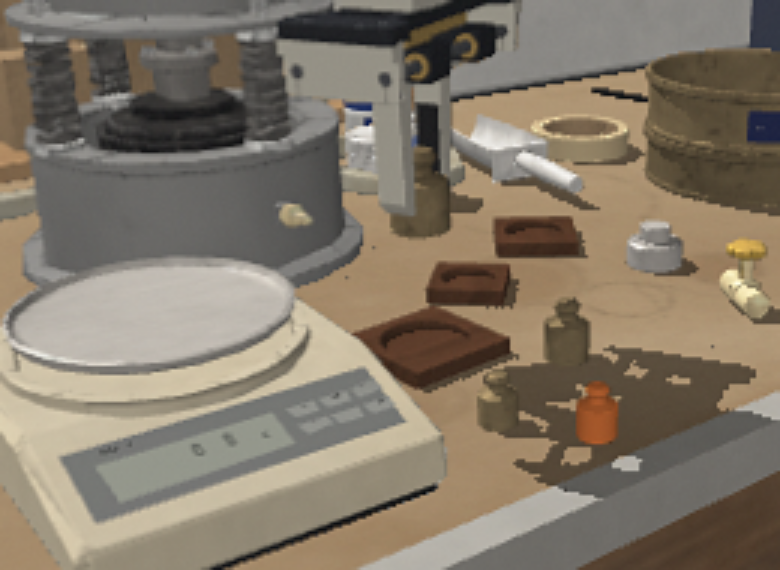

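The large weight hangs upright in the jaws (crop (418,205)) above its block at (433,345). Next I lower it.

Call:
jog_arm(commands=[{"jaw": 0.3,"translation": [0.001,0.001,0.03],"turn": 0},{"jaw": 0.3,"translation": [0,0,0.025],"turn": 0},{"jaw": 0.3,"translation": [0,0,0.015],"turn": 0},{"jaw": 0.3,"translation": [0,0,0.008],"turn": 0},{"jaw": 0.3,"translation": [0,0,0],"turn": 0}])

```text
clock: 5.7
tcp_pos: [526.9, -158.9, 46.4]
ee_rot: [-3.142, 0.001, 0.001]
ft_force: [-0.9, -0.2, -1.3]
gripper_width: 0.395
finger_force: 25.0
```

Call:
jog_arm(commands=[{"jaw": 0.3,"translation": [0,0,0.003],"turn": 0},{"jaw": 0.3,"translation": [0,0,0.002],"turn": 0},{"jaw": 0.3,"translation": [0,0,0],"turn": 0},{"jaw": 0.3,"translation": [0,0,0],"turn": 0}])

```text
clock: 6.2
tcp_pos: [527.4, -158.4, 41.8]
ee_rot: [3.142, -0.0, 0.001]
ft_force: [0.7, -1.1, -1.8]
gripper_width: 0.399
finger_force: 25.0
```

Call:
jog_arm(commands=[{"jaw": 0.3,"translation": [0,0,0.001],"turn": 0},{"jaw": 0.3,"translation": [0,0,0],"turn": 0},{"jaw": 0.3,"translation": [0,0,0],"turn": 0}])

```text
clock: 6.58
tcp_pos: [527.3, -158.4, 40.7]
ee_rot: [-3.141, 0.0, 0.0]
ft_force: [-0.0, -0.0, -2.1]
gripper_width: 0.397
finger_force: 25.0
```

Call:
jog_arm(commands=[{"jaw": 0.3,"translation": [0,0,0.001],"turn": 0},{"jaw": 0.3,"translation": [0,0,0],"turn": 0},{"jaw": 0.3,"translation": [0,0,0],"turn": 0}])

```text
clock: 6.95
tcp_pos: [527.5, -158.5, 40.3]
ee_rot: [3.142, -0.0, 0.001]
ft_force: [-0.8, 0.5, 5.3]
gripper_width: 0.398
finger_force: 25.0
```

Contact: the vertical force has changed sign. Release, then go up.

Call:
jog_arm(commands=[{"jaw": 0.6,"translation": [0,0,0],"turn": 0},{"jaw": 0.6,"translation": [0,0,0],"turn": 0},{"jaw": 0.6,"translation": [0,0,0],"turn": 0},{"jaw": 0.6,"translation": [0,0,-0.02],"turn": 0},{"jaw": 0.6,"translation": [0,0,-0.05],"turn": 0}])

```text
clock: 7.58
tcp_pos: [525.6, -157.9, 108.2]
ee_rot: [-3.14, 0.0, 0.009]
ft_force: [1.0, 0.4, 0.6]
gripper_width: 0.601
finger_force: 0.0
```

Call:
jog_arm(commands=[{"jaw": 0.55,"translation": [0,0,-0.04],"turn": 0},{"jaw": 0.55,"translation": [-0.045,0.013,0],"turn": 0},{"jaw": 0.55,"translation": [-0.045,0.013,0],"turn": 0},{"jaw": 0.55,"translation": [0,0,0],"turn": 0},{"jaw": 0.55,"translation": [0,0,0],"turn": 0}])

```text
clock: 8.2
tcp_pos: [438.3, -184.4, 149.9]
ee_rot: [3.141, 0.0, 0.003]
ft_force: [0.3, 0.3, 0.5]
gripper_width: 0.549
finger_force: 0.0
```

```bash
python3 - <<'E'
from h import *
p,d=snapshot("top"); cv2.imwrite("pics/t2.png",cv2.resize(p[90:250,140:360],None,fx=3.5,fy=3.5)[:,:,::-1]);s=arm.read_state();print(s["tcp_pos"],s["gripper_width"])
q,e=snapshot("side"); cv2.imwrite("pics/s2.png",cv2.resize(q[160:260,170:330],None,fx=4,fy=4)[:,:,::-1])
v,u=np.nonzero(e>0);A=world("side",e,np.c_[u,v])
for n,x,y,h in[("L",526,-157,57),("M",438,-184,40)]:
    a=A[np.hypot(A[:,0]-x,A[:,1]-y)<25]; b=a[(a[:,2]>14)&(a[:,2]<h+4)];print(n,b.max(0).round(1),b.min(0).round(1))
E
```

```text
[ 438.75120847 -184.11225838  149.7792964 ] 0.5496712928730961
L [ 544.2 -138.    58.6] [ 506.3 -173.2   14. ]
M [ 450.3 -166.1   41. ] [ 422.3 -196.1   14.1]
```

View pics/s2.png

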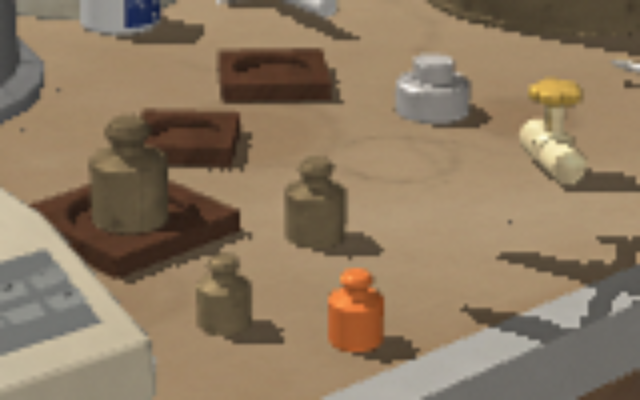

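The large weight stands upright in its recess (crop (130,175), top at about 58 mm, as expected). The medium one is at (316,205), right below the jaws.

Call:
jog_arm(commands=[{"jaw": 0.55,"translation": [0,0,0.05],"turn": 0},{"jaw": 0.55,"translation": [0,0,0.035],"turn": 0},{"jaw": 0.55,"translation": [0,0,0.022],"turn": 0},{"jaw": 0.55,"translation": [0,0,0.012],"turn": 0},{"jaw": 0.55,"translation": [0,0,0],"turn": 0}])

```text
clock: 8.93
tcp_pos: [437.7, -184.1, 30.0]
ee_rot: [-3.141, -0.001, 0.001]
ft_force: [-0.0, -0.8, -0.1]
gripper_width: 0.551
finger_force: 0.0
```

Call:
jog_arm(commands=[{"jaw": 0.2,"translation": [0,0,0],"turn": 0},{"jaw": 0.2,"translation": [0,0,0],"turn": 0},{"jaw": 0.2,"translation": [0,0,0],"turn": 0},{"jaw": 0.2,"translation": [0,0,0],"turn": 0},{"jaw": 0.2,"translation": [0,0,0],"turn": 0}], force=20)

```text
clock: 9.55
tcp_pos: [437.7, -184.5, 31.3]
ee_rot: [3.141, -0.0, 0.002]
ft_force: [0.2, 0.7, 5.8]
gripper_width: 0.313
finger_force: 20.0
```

Call:
jog_arm(commands=[{"jaw": 0.2,"translation": [0,0,-0.02],"turn": 0},{"jaw": 0.2,"translation": [0,0,-0.03],"turn": 0},{"jaw": 0.2,"translation": [0,0,-0.04],"turn": 0},{"jaw": 0.2,"translation": [0,0,0],"turn": 0}])

```text
clock: 10.05
tcp_pos: [438.8, -185.3, 122.9]
ee_rot: [3.139, -0.001, 0.009]
ft_force: [-0.4, -0.1, -1.6]
gripper_width: 0.311
finger_force: 20.0
```

Call:
jog_arm(commands=[{"jaw": 0.2,"translation": [0.02,0.04,0],"turn": 0},{"jaw": 0.2,"translation": [0.025,0.05,0],"turn": 0},{"jaw": 0.2,"translation": [0.025,0.05,0],"turn": 0},{"jaw": 0.2,"translation": [0.02,0.04,0],"turn": 0},{"jaw": 0.2,"translation": [0.01,0.021,0],"turn": 0}])

```text
clock: 10.68
tcp_pos: [536.4, -388.0, 118.1]
ee_rot: [-3.141, 0.004, 0.004]
ft_force: [-0.4, 0.3, -1.8]
gripper_width: 0.316
finger_force: 20.0
```

Call:
jog_arm(commands=[{"jaw": 0.2,"translation": [0,0,0],"turn": 0},{"jaw": 0.2,"translation": [0,0,0],"turn": 0}])

```text
clock: 10.92
tcp_pos: [536.3, -383.6, 119.1]
ee_rot: [-3.138, -0.001, 0.004]
ft_force: [0.8, -0.2, -1.8]
gripper_width: 0.315
finger_force: 20.0
```

```bash
python3 - <<'E'
from h import *
p,d=snapshot("side"); cv2.imwrite("pics/s3.png",cv2.resize(p[100:260,170:330],None,fx=3.5,fy=3.5)[:,:,::-1]);print(arm.read_state()["tcp_pos"])
E
```

```text
[ 536.6846989  -383.36998299  119.62667173]
```

View pics/s3.png

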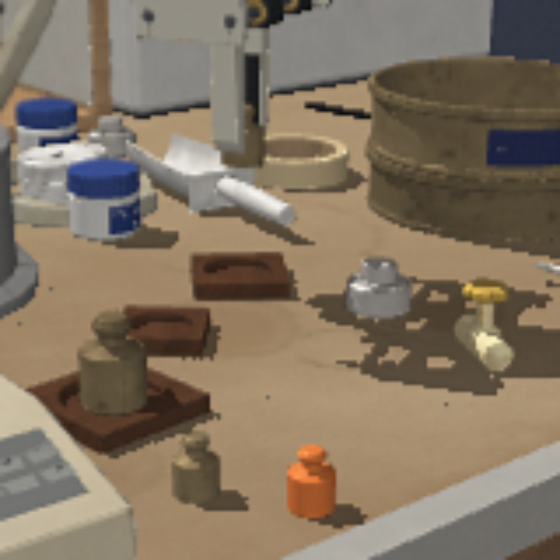

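The medium weight is held (crop (240,150)) above its block (240,275), so I lower it.

Call:
jog_arm(commands=[{"jaw": 0.2,"translation": [0.001,0.003,0.03],"turn": 0},{"jaw": 0.2,"translation": [0,0,0.025],"turn": 0},{"jaw": 0.2,"translation": [0,0,0.015],"turn": 0},{"jaw": 0.2,"translation": [0,0,0.009],"turn": 0},{"jaw": 0.2,"translation": [0,0,0],"turn": 0}])

```text
clock: 11.6
tcp_pos: [538.2, -388.1, 41.5]
ee_rot: [-3.141, -0.0, 0.001]
ft_force: [0.6, 0.1, -1.1]
gripper_width: 0.311
finger_force: 20.0
```

Call:
jog_arm(commands=[{"jaw": 0.2,"translation": [0,0,0.002],"turn": 0},{"jaw": 0.2,"translation": [0,0,0],"turn": 0},{"jaw": 0.2,"translation": [0,0,0],"turn": 0}])

```text
clock: 11.98
tcp_pos: [538.5, -388.6, 40.2]
ee_rot: [3.141, -0.0, 0.001]
ft_force: [1.2, -0.2, -0.8]
gripper_width: 0.311
finger_force: 20.0
```

Call:
jog_arm(commands=[{"jaw": 0.2,"translation": [0,-0.002,0.002],"turn": 0},{"jaw": 0.2,"translation": [0,0,0.001],"turn": 0},{"jaw": 0.2,"translation": [0,0,0],"turn": 0},{"jaw": 0.2,"translation": [0,0,0],"turn": 0}])

```text
clock: 12.48
tcp_pos: [538.2, -386.6, 36.6]
ee_rot: [3.142, -0.0, -0.0]
ft_force: [0.2, -0.5, -0.7]
gripper_width: 0.314
finger_force: 20.0
```

Call:
jog_arm(commands=[{"jaw": 0.2,"translation": [0,0,0.001],"turn": 0},{"jaw": 0.2,"translation": [0,0,0],"turn": 0},{"jaw": 0.2,"translation": [0,0,0],"turn": 0}])

```text
clock: 12.85
tcp_pos: [538.3, -386.6, 36.4]
ee_rot: [3.141, -0.0, 0.0]
ft_force: [-1.6, 1.8, 5.1]
gripper_width: 0.311
finger_force: 20.0
```

Call:
jog_arm(commands=[{"jaw": 0.52,"translation": [0,0,0],"turn": 0},{"jaw": 0.52,"translation": [0,0,0],"turn": 0},{"jaw": 0.52,"translation": [0,0,0],"turn": 0},{"jaw": 0.52,"translation": [0,0,-0.02],"turn": 0},{"jaw": 0.52,"translation": [0,0,-0.05],"turn": 0}])

```text
clock: 13.48
tcp_pos: [536.9, -385.5, 104.9]
ee_rot: [-3.139, 0.0, 0.007]
ft_force: [0.6, -1.2, -0.1]
gripper_width: 0.52
finger_force: 0.0
```

Call:
jog_arm(commands=[{"jaw": 0.48,"translation": [0,0,-0.04],"turn": 0},{"jaw": 0.48,"translation": [-0.018,-0.058,0],"turn": 0},{"jaw": 0.48,"translation": [-0.018,-0.058,0],"turn": 0},{"jaw": 0.48,"translation": [-0.018,-0.058,0],"turn": 0},{"jaw": 0.48,"translation": [-0.018,-0.058,0],"turn": 0}])

```text
clock: 14.1
tcp_pos: [466.5, -152.8, 147.3]
ee_rot: [3.141, -0.0, 0.005]
ft_force: [1.4, 0.4, -1.1]
gripper_width: 0.482
finger_force: 0.0
```

Call:
jog_arm(commands=[{"jaw": 0.48,"translation": [-0.015,-0.045,0],"turn": 0},{"jaw": 0.48,"translation": [-0.008,-0.027,0],"turn": 0},{"jaw": 0.48,"translation": [0,0,0],"turn": 0},{"jaw": 0.48,"translation": [0,0,0],"turn": 0}])

```text
clock: 14.6
tcp_pos: [444.3, -83.7, 146.6]
ee_rot: [3.141, -0.002, 0.004]
ft_force: [0.2, -0.2, 0.1]
gripper_width: 0.484
finger_force: 0.0
```

```bash
python3 - <<'E'
from h import *
s=arm.read_state();print(s["tcp_pos"],s["gripper_width"])
q,e=snapshot("side"); cv2.imwrite("pics/s4.png",cv2.resize(q[130:260,170:330],None,fx=4,fy=4)[:,:,::-1])
v,u=np.nonzero(e>0);A=world("side",e,np.c_[u,v])
for n,x,y,h in[("L",526,-157,57),("M",538,-386,45),("S",443,-82,32)]:
    a=A[np.hypot(A[:,0]-x,A[:,1]-y)<23]; b=a[(a[:,2]>13)&(a[:,2]<h+4)];print(n,b.max(0).round(1),b.min(0).round(1))
E
```

```text
[444.31989033 -83.73185736 146.55022601] 0.4842249024537663
L [ 544.6 -138.3   59. ] [ 506.1 -172.7   13. ]
M [ 549.5 -369.8   46.2] [ 521.6 -396.7   13.1]
S [453.6 -68.3  33.3] [430.4 -90.2  13.6]
```

View pics/s4.png

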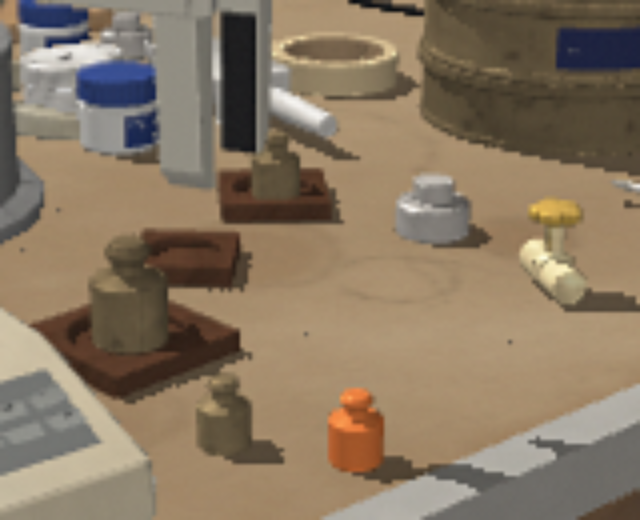

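The medium weight stands seated in its recess (crop (276,170)). The small brass weight is at (224,415), and the orange look-alike, cap and valve are unmoved. Now I take the small one.

Call:
jog_arm(commands=[{"jaw": 0.42,"translation": [-0.001,-0.0015,0.05],"turn": 0},{"jaw": 0.42,"translation": [0,0,0.033],"turn": 0},{"jaw": 0.42,"translation": [0,0,0.02],"turn": 0},{"jaw": 0.42,"translation": [0,0,0.012],"turn": 0},{"jaw": 0.42,"translation": [0,0,0],"turn": 0}])

```text
clock: 15.28
tcp_pos: [442.3, -81.8, 30.2]
ee_rot: [3.141, -0.003, -0.001]
ft_force: [-0.4, -0.6, 0.9]
gripper_width: 0.419
finger_force: 0.0
```

Call:
jog_arm(commands=[{"jaw": 0.42,"translation": [0,0,0.002],"turn": 0},{"jaw": 0.15,"translation": [0,0,0],"turn": 0},{"jaw": 0.15,"translation": [0,0,0],"turn": 0},{"jaw": 0.15,"translation": [0,0,0],"turn": 0},{"jaw": 0.15,"translation": [0,0,0],"turn": 0}], force=15)

```text
clock: 15.9
tcp_pos: [442.6, -81.0, 29.1]
ee_rot: [3.141, -0.0, 0.002]
ft_force: [-0.6, -0.3, 4.8]
gripper_width: 0.25
finger_force: 15.0
```

Call:
jog_arm(commands=[{"jaw": 0.15,"translation": [0,0,-0.02],"turn": 0},{"jaw": 0.15,"translation": [0,0,-0.035],"turn": 0},{"jaw": 0.15,"translation": [0,0,-0.045],"turn": 0},{"jaw": 0.15,"translation": [0,0,0],"turn": 0}])

```text
clock: 16.4
tcp_pos: [444.2, -81.2, 131.2]
ee_rot: [3.141, -0.0, 0.011]
ft_force: [0.8, 0.7, -0.6]
gripper_width: 0.247
finger_force: 15.0
```

Call:
jog_arm(commands=[{"jaw": 0.15,"translation": [0.02,0.038,0],"turn": 0},{"jaw": 0.15,"translation": [0.026,0.048,0],"turn": 0},{"jaw": 0.15,"translation": [0.026,0.048,0],"turn": 0},{"jaw": 0.15,"translation": [0.02,0.036,0],"turn": 0},{"jaw": 0.15,"translation": [0.01,0.018,0],"turn": 0}])

```text
clock: 17.02
tcp_pos: [543.8, -271.5, 126.7]
ee_rot: [3.141, -0.005, -0.003]
ft_force: [-0.6, 0.3, -0.2]
gripper_width: 0.248
finger_force: 15.0
```

Call:
jog_arm(commands=[{"jaw": 0.15,"translation": [0,0,0],"turn": 0},{"jaw": 0.15,"translation": [0,0,0],"turn": 0},{"jaw": 0.15,"translation": [0,0,0],"turn": 0}])

```text
clock: 17.4
tcp_pos: [543.8, -267.2, 128.3]
ee_rot: [-3.14, -0.003, 0.002]
ft_force: [0.3, 0.3, -1.4]
gripper_width: 0.252
finger_force: 15.0
```

```bash
python3 - <<'E'
from h import *
p,d=snapshot("side"); cv2.imwrite("pics/s5.png",cv2.resize(p[100:260,130:330],None,fx=3.5,fy=3.5)[:,:,::-1]);print(arm.read_state()["tcp_pos"])
print([(r["score"],np.round(r["position"],1)) for r in mark_of("side","block_small")])
E
```

```text
[ 544.02809314 -267.49775518  128.58777943]
[(0.62, array([ 545.9, -264.6,   -0.9]))]
```

View pics/s5.png

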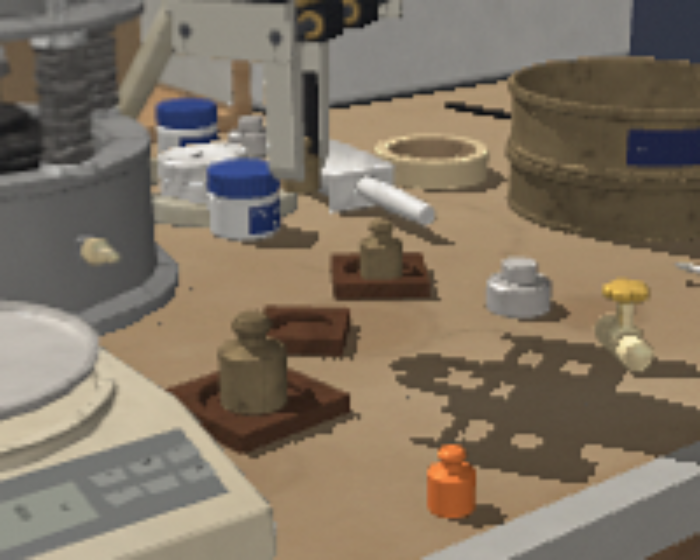

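The small weight is in the jaws (crop (310,170)) over its block (310,330), so I lower it.

Call:
jog_arm(commands=[{"jaw": 0.15,"translation": [0.001,0,0.035],"turn": 0},{"jaw": 0.15,"translation": [0,0,0.025],"turn": 0},{"jaw": 0.15,"translation": [0,0,0.018],"turn": 0},{"jaw": 0.15,"translation": [0,0,0.01],"turn": 0},{"jaw": 0.15,"translation": [0,0,0],"turn": 0}])

```text
clock: 18.12
tcp_pos: [545.1, -268.8, 40.4]
ee_rot: [-3.141, 0.0, 0.001]
ft_force: [-0.3, -0.5, 0.1]
gripper_width: 0.251
finger_force: 15.0
```

Call:
jog_arm(commands=[{"jaw": 0.15,"translation": [0,0,0.001],"turn": 0},{"jaw": 0.15,"translation": [0,0,0],"turn": 0},{"jaw": 0.15,"translation": [0,0,0],"turn": 0}])

```text
clock: 18.5
tcp_pos: [545.5, -269.1, 40.2]
ee_rot: [3.141, -0.0, 0.001]
ft_force: [0.9, -0.4, 0.4]
gripper_width: 0.249
finger_force: 15.0
```

Call:
jog_arm(commands=[{"jaw": 0.15,"translation": [0,0,0.003],"turn": 0},{"jaw": 0.15,"translation": [0,0,0.0015],"turn": 0},{"jaw": 0.15,"translation": [0,0,0],"turn": 0},{"jaw": 0.15,"translation": [0,0,0],"turn": 0}])

```text
clock: 19.0
tcp_pos: [545.3, -269.0, 35.1]
ee_rot: [-3.141, 0.0, 0.0]
ft_force: [1.1, -0.1, -0.0]
gripper_width: 0.247
finger_force: 15.0
```

Call:
jog_arm(commands=[{"jaw": 0.15,"translation": [0,0,0.001],"turn": 0},{"jaw": 0.15,"translation": [0,0,0],"turn": 0},{"jaw": 0.15,"translation": [0,0,0],"turn": 0}])

```text
clock: 19.38
tcp_pos: [545.4, -269.0, 34.3]
ee_rot: [3.142, -0.0, 0.0]
ft_force: [-0.2, 0.2, 0.3]
gripper_width: 0.251
finger_force: 15.0
```

Call:
jog_arm(commands=[{"jaw": 0.15,"translation": [0,0,0.0007],"turn": 0},{"jaw": 0.15,"translation": [0,0,0],"turn": 0},{"jaw": 0.15,"translation": [0,0,0],"turn": 0}])

```text
clock: 19.75
tcp_pos: [545.4, -269.1, 34.2]
ee_rot: [3.141, -0.0, 0.001]
ft_force: [-1.4, 0.8, 5.4]
gripper_width: 0.246
finger_force: 15.0
```

Contact. Release, rise and back away.

Call:
jog_arm(commands=[{"jaw": 0.45,"translation": [0,0,0],"turn": 0},{"jaw": 0.45,"translation": [0,0,0],"turn": 0},{"jaw": 0.45,"translation": [0,0,0],"turn": 0},{"jaw": 0.45,"translation": [0,0,-0.02],"turn": 0},{"jaw": 0.45,"translation": [0,0,-0.05],"turn": 0}])

```text
clock: 20.38
tcp_pos: [543.4, -268.0, 101.6]
ee_rot: [-3.139, 0.0, 0.01]
ft_force: [1.1, 0.5, 0.9]
gripper_width: 0.447
finger_force: 0.0
```

Call:
jog_arm(commands=[{"jaw": 0.45,"translation": [0,0,-0.06],"turn": 0},{"jaw": 0.45,"translation": [-0.04,0.04,-0.02],"turn": 0},{"jaw": 0.45,"translation": [-0.04,0.04,0],"turn": 0},{"jaw": 0.45,"translation": [-0.03,0.04,0],"turn": 0},{"jaw": 0.45,"translation": [0,0.04,0],"turn": 0}])

```text
clock: 21.0
tcp_pos: [431.8, -431.0, 183.7]
ee_rot: [3.142, -0.006, -0.003]
ft_force: [1.6, 0.3, -0.1]
gripper_width: 0.45
finger_force: 0.0
```

Call:
jog_arm(commands=[{"jaw": 0.45,"translation": [0,0.06,0],"turn": 0},{"jaw": 0.45,"translation": [0,0.05,0],"turn": 0},{"jaw": 0.45,"translation": [0,0,0],"turn": 0},{"jaw": 0.45,"translation": [0,0,0],"turn": 0}])

```text
clock: 21.5
tcp_pos: [435.5, -537.8, 182.7]
ee_rot: [-3.139, -0.001, 0.0]
ft_force: [0.3, 0.7, -0.1]
gripper_width: 0.45
finger_force: 0.0
```

```bash
python3 - <<'E'
from h import *
p,d=snapshot("top");q,e=snapshot("side")
a=cv2.resize(p[100:250,140:360],None,fx=2.7,fy=2.7);b=cv2.resize(q[160:260,170:330],(a.shape[1]//2*1,int(100*(a.shape[1]//2)/160)))
cv2.imwrite("pics/t6.png",cv2.resize(p[100:250,140:360],None,fx=3.5,fy=3.5)[:,:,::-1]);cv2.imwrite("pics/s6.png",cv2.resize(q[150:260,170:330],None,fx=4,fy=4)[:,:,::-1])
for c,f in(("top",d),("side",e)):
  v,u=np.nonzero(f>0);A=world(c,f,np.c_[u,v])
  for n,x,y,h in[("L",526,-157,57),("M",538,-386,45),("S",545,-269,37)]:
    k=A[np.hypot(A[:,0]-x,A[:,1]-y)<22]; k=k[(k[:,2]>14)&(k[:,2]<h+5)];print(c,n,k.max(0).round(1),k.min(0).round(1))
print(arm.read_state()["tcp_pos"])
E
```

```text
top L [ 544.3 -141.9   59. ] [ 507.5 -178.7   15. ]
top M [ 549.8 -373.4   46.6] [ 521.4 -400.1   14.5]
top S [ 556.5 -260.3   38.8] [ 533.9 -282.7   15.8]
side L [ 543.9 -137.7   58.3] [ 506.2 -173.4   14.5]
side M [ 551.7 -369.8   46.4] [ 521.7 -396.8   14.1]
side S [ 555.5 -255.7   38.1] [ 532.8 -280.9   14.1]
[ 436.30482994 -536.89395031  183.39460557]
```

View pics/t6.png

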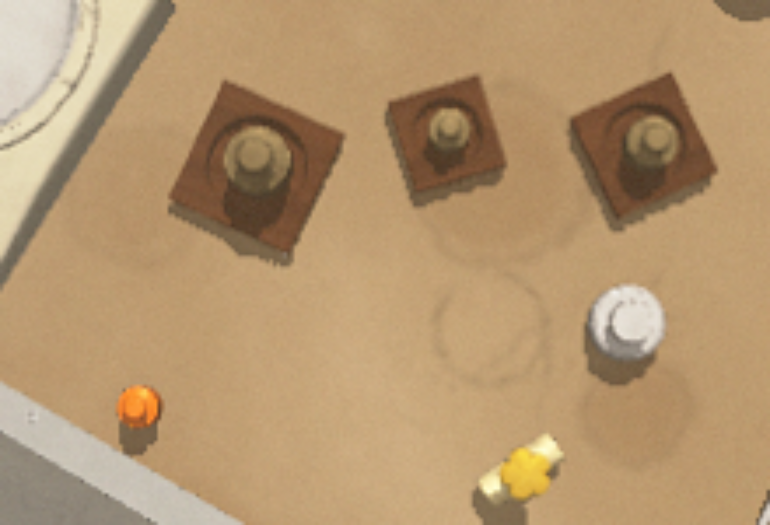

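View pics/s6.png

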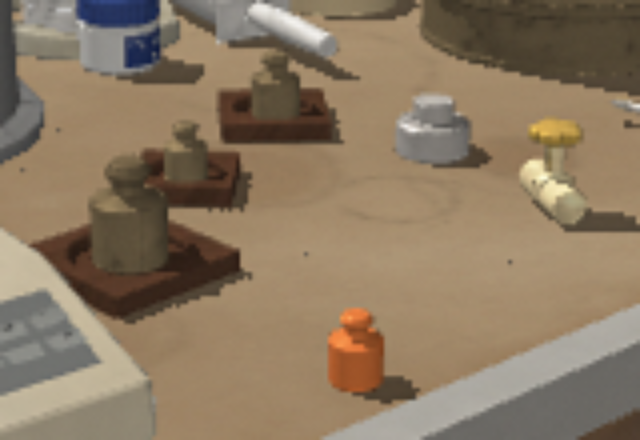

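All three weights stand upright in their own recesses: in the top crop, large at (257,160), small at (448,128) and medium at (652,140). The cap (627,322), the valve (525,470) and the orange weight are untouched. Handing in.

```bash
python3 -c "
from cell import arm
print(arm.finish_job())"
```

```text
the job is handed in; nothing more can be done
None
```

The three brass weights stand upright in their own blocks, placed largest to smallest, the cap and valve were left untouched, and the job was handed in at about 22 s on the clock.

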